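Put the hole-saw set back in its tray

TASK

Put the red hole-saw set away in the blue tray: stand each of the three red hole saws, teeth down, wholly inside the pale circle of its own size (small, medium, large), and lay the steel arbor lengthwise inside the pale rectangle. The two blue hole saws belong to another set: leave them standing where they are on the bench.

Things in the scene. Friction and masses are not known exactly. Their poses are not given: they have to be found in the camera images.
- red_small: Red hole saw, the small of the three red ones: upright cylinder 30 mm in diameter, 48 mm tall, standing on its steel teeth (the lowest 7 mm), flat top with a steel hub. Grip it across any diameter. Origin: centre of its underside, z up its axis; yaw means nothing. Loose, 0.04 to 0.25 kg.
- red_medium: Red hole saw, the medium of the three red ones: upright cylinder 45 mm in diameter, 48 mm tall, standing on its steel teeth (the lowest 7 mm), flat top with a steel hub. Grip it across any diameter. Origin: centre of its underside, z up its axis; yaw means nothing. Loose, 0.04 to 0.25 kg.
- red_large: Red hole saw, the large of the three red ones: upright cylinder 60 mm in diameter, 48 mm tall, standing on its steel teeth (the lowest 7 mm), flat top with a steel hub. Grip it across any diameter. Origin: centre of its underside, z up its axis; yaw means nothing. Loose, 0.04 to 0.25 kg.
- arbor: Steel arbor, lying, 100 mm long. Mid-part: square steel collar with a black band, 26 (x) x 22 (y) x 22 (z) mm, to grip across y. From it a dark 10 mm square shank runs to x = -45 mm and a brass-coloured 7 mm pilot drill to x = +55 mm, axes 11 mm above the underside. Origin: centre of the collar's underside, x along the arbor. Loose, about 0.1 kg.
- blue_medium: Blue hole saw, a look-alike of the medium red one, does not belong in the tray: upright cylinder 45 mm in diameter, 48 mm tall, standing on its steel teeth (the lowest 7 mm), flat top with a steel hub. Grip it across any diameter. Origin: centre of its underside, z up its axis; yaw means nothing. Loose, 0.04 to 0.25 kg.
- blue_large: Blue hole saw, a look-alike of the large red one, does not belong in the tray: upright cylinder 60 mm in diameter, 48 mm tall, standing on its steel teeth (the lowest 7 mm), flat top with a steel hub. Grip it across any diameter. Origin: centre of its underside, z up its axis; yaw means nothing. Loose, 0.04 to 0.25 kg.
- pad_small: Black foam tile 86 x 86 x 3 mm with a flat pale circle 50 mm in diameter, the small of three: place of the small red saw (30 mm). Fixed in the tray. Origin: centre of its underside, on the tray floor 5 mm above the bench; its top is 3 mm higher. The three tiles lie in a row along the tray's y, 88 mm apart, in any order, axes parallel to the slot's.
- pad_medium: Black foam tile 86 x 86 x 3 mm with a flat pale circle 65 mm in diameter, the medium of three: place of the medium red saw (45 mm). Fixed in the tray. Origin: centre of its underside, on the tray floor 5 mm above the bench; its top is 3 mm higher. The three tiles lie in a row along the tray's y, 88 mm apart, in any order, axes parallel to the slot's.
- pad_large: Black foam tile 86 x 86 x 3 mm with a flat pale circle 80 mm in diameter, the large of three: place of the large red saw (60 mm). Fixed in the tray. Origin: centre of its underside, on the tray floor 5 mm above the bench; its top is 3 mm higher. The three tiles lie in a row along the tray's y, 88 mm apart, in any order, axes parallel to the slot's.
- slot: Black foam strip 64 (x) x 200 (y) x 3 mm with a pale rectangle 46 (x) x 124 (y) mm: place of the arbor, along y, either way round. Fixed; origin: centre of its underside, 5 mm above the bench. The tile row runs parallel, 100 mm to -x. All lie in a fixed blue open tray, 230 (x) x 290 (y) mm, walls 12 mm high above the bench, centred 50 mm to -x of this origin.
There are look-alikes about, which are no part of the job. What is shaped like the red_medium but green or turquoise is not meant. Of the things that look like the arbor, the larger one is meant.

How it is judged:
By the outcome, as a careful person would: the job done as asked, in the order asked, and still so for the second after the job is handed in, with the robot touching nothing.
It also fails if it takes over 120 s, if anything falls off the work surface, if the arm or the gripper's body presses on something with over 40 N, if the wrist force passes 120 N, or if a joint passes its speed limit or range.

ROBOT

A 7-joint arm with a two-finger parallel gripper is mounted at the origin on the work surface. World frame = base frame: x ahead of the robot, y to its left, z up, the work surface at z = 0. Lengths are in m, angles in rad, forces in N, time in s.
With the tool pointing down it reaches from about 0.4 to 0.85 m from the base axis. Payload 4.5 kg.
Tool frame: the origin (TCP) lies where the fingers leave the gripper's body, on its centre line; the fingertips stand 64 mm ahead of it and the grasp point (between the pads) lies 45 mm ahead of it; z points along the fingers, y is the line along which they close (so a half turn about z gives the same grasp; the last joint's range is limited). The gripper opens to 88 mm and grips with 3 to 60 N. Pads are 18 mm wide; open, the fingers measure 123 mm over their backs; the gripper's body (75 mm by 187 mm) begins 45 mm behind the grasp point.
Start: joints at [1.244, 0.689, -0.195, 1.565, 0.157, 0.902, -0.215], TCP at [0.221, -0.585, 0.303] pointing down, gripper open.
Joint ranges: [-3.01, 3.01], [-0.46, 2.08], [-1.47, 1.51], [0.13, 2.56], [-1, 4.14], [0.04, 2.09], [-2.66, 2.66]. Speed limits (rad/s): [2.57, 2.57, 3.14, 3.14, 3.14, 3.14, 3.14].

INTERFACE

Orientations are given as a unit quaternion [x, y, z, w].
In Python, from plant import r gives the robot as it stands.
- The arm moves only by the tool play_rows, never from a script. Its arguments are lists of equal length, an entry for each row: "translation": the shift along the tool's x, y, z in m, a list of three; "delta_rot": the turn, a rotation vector about the tool's x, y, z in degrees, a list of three; "grip": the opening, from -1 (shut) to 1 (fully open). In form: {"translation": [[x, y, z], ...], "delta_rot": [[rx, ry, rz], ...], "grip": [grip, ...]}. A call has 1 to 20 rows; each row shifts and turns the commanded pose from where the row before left it, along the tool's axes as they then stand; what a row does not reach is not made up. A row lasts 1/8 s, in which the tool goes at most 62.5 mm and 10.7 degrees, less where a joint would pass 70% of its speed; a pose out of reach is approached as far as the arm can. A call with a gripper value outside its range is refused whole. The fingers move at their own pace and stop on an object; "squeeze" is the grip in N (left out, the last holds). Time passes only in rows, so rows that do not move let the fingers close. It gives the time, the measured TCP pose, the force, the opening and the grip force at its end, in the units of the state.
- r.get_state(): the state, without advancing time (a new reading comes with each control period).
- r.snapshot(name): name is "side" or "top"; returns the picture (384x512x3 uint8, blue, green, red); there is no depth.
- r.get_calibration(name): a dict with "intrinsics" (3x3 intrinsics, pixels), "eye" and "rotation" of the camera in the world. Camera axes: x right, y up, looking along -z (the intrinsics and any distortion apply to the point x, -y, -z); pixel columns grow to the right and rows downward; lengths in m; the calibration is good to about 2 mm. A picture is of the moment at which its call begins. get_calibration takes no time and is no camera call.
- r.finish_job(): hands the job in; it is judged then, once.
Trained networks look in the newest picture that a camera, given by its name, has taken for a name from the list of things; names that differ only in an ending like _2 or _b are one class to them, and where a whole thing is asked for, a point or a joint stands for the part that bears it (a point fixed in the world has none). Each returns a list of dicts, best first, with "confidence" (0 to 1); they miss things now and then, are a little off and sometimes report something else, mostly with a low value. They report only what shows in the picture. A call takes as long as a camera call. They do not tell look-alikes from the thing itself.
- r.look_for(camera, target): "point" ([x, y, z] in m, in world coordinates, good to about 4 mm: the middle of the surface that is visible of it).
- r.silhouettes(camera, target): "pixels" (384x512 bool, what is visible of it).
The state is a dict: "clock": time; "q": joint angles; "qd": joint speeds; "joint_torque": joint torques, N m; "tool_pos": TCP position; "eef_rot": TCP orientation; "contact_force": force on the tool from outside, world axes, zero at the start; "moment": the same for the moment, N m; "opening": opening from 0.0 (shut) to 1.0 (fully open); "finger_force": force on a finger pad.
Only numpy, scipy, OpenCV 4.12 (cv2) and the standard library are available. Lean on these libraries where they do the work, as an engineer would, in place of code of your own. Each camera call takes 0.05 s, during which the arm holds its last target. There are 200 camera calls.

## Working session

There is one attempt and no reset: what is moved stays moved. The work goes in short steps, Python scripts to look and compute and a tool call to move; the robot and the scene stay as the last step left them, time stands still between calls to the robot, and variables do not carry over. Pictures are saved under pics/ and viewed, at most 14 in all, crops included, and the job is handed in when it is done.

Besides the shell and the picture viewer there is one more tool, called after "Call:" by a JSON object that holds its "op" and its "data", one argument or row to a line. play_rows: Moves the arm, as the interface text tells. Its arguments: {"type":"object","properties":{"translation":{"type":"array","items":{"type":"array","items":{"type":"number"}}},"delta_rot":{"type":"array","items":{"type":"array","items":{"type":"number"}}},"grip":{"type":"array","items":{"type":"number"}},"squeeze":{"type":"number"}},"required":["translation","delta_rot","grip"]}

```bash
ls; mkdir -p pics; python3 - <<'E'
from plant import r
import cv2,numpy as np
for n in ("top","side"):
    cv2.imwrite(f"pics/{n}0.png",r.snapshot(n)); c=r.get_calibration(n); print(n,c)
print(r.get_state())
for t in ["red_small","red_medium","red_large","arbor","blue_medium","blue_large","pad_small","pad_medium","pad_large","slot"]:
    print(t,[(np.round(d["point"],3).tolist(),round(d["confidence"],2)) for d in r.look_for("top",t)])
E
```

```text
pics
top {'intrinsics': array([[351.26761099,   0.        , 251.12995915],
       [  0.        , 351.26761099, 190.57268514],
       [  0.        ,   0.        ,   1.        ]]), 'eye': array([0.36931601, 0.02459455, 0.951145  ]), 'rotation': array([ 0.04809741, -0.07013988, -0.69912783,  0.70992064])}
side {'intrinsics': array([[380.67344895,   0.        , 253.07986094],
       [  0.        , 380.67344895, 186.29491767],
       [  0.        ,   0.        ,   1.        ]]), 'eye': array([ 0.31182259, -0.58379226,  0.6240731 ]), 'rotation': array([ 0.3976628 , -0.06712194, -0.14626347,  0.90330833])}
{'clock': 0.1, 'q': array([ 1.24379623,  0.68989731, -0.19449478,  1.56618531,  0.15730889,
        0.90251344, -0.21512571]), 'qd': array([-2.50325617e-04, -2.57384188e-04, -8.07344850e-04, -3.67772786e-03,
       -5.86189905e-04,  3.67547248e-05,  7.73016639e-04]), 'joint_torque': array([-2.27427401e-03, -5.28501606e+01, -1.27151962e+00, -1.53837687e+01,
       -5.26720681e-02,  1.97851703e-03,  4.38208940e-05]), 'tool_pos': array([ 0.22043662, -0.58436465,  0.30200585]), 'eef_rot': array([ 9.83768996e-01,  1.79437767e-01, -2.13418059e-04, -7.78179123e-04]), 'contact_force': array([ 1.15217525, -0.30577723, -0.11026477]), 'moment': array([ 0.01170269,  0.03358466, -0.01467561]), 'finger_force': 0.0, 'opening': 0.9965631434211817}
red_small [([0.448, -0.29, 0.049], 0.59)]
red_medium [([0.576, -0.197, 0.048], 0.67), ([0.655, -0.241, 0.048], 0.54), ([0.674, -0.16, 0.048], 0.53)]
red_large [([0.582, -0.313, 0.049], 0.75)]
arbor [([0.374, 0.01, 0.013], 0.64), ([0.447, -0.071, 0.017], 0.61)]
blue_medium [([0.437, -0.159, 0.047], 0.65)]
blue_large [([0.592, -0.068, 0.05], 0.87)]
pad_small [([0.467, 0.172, 0.007], 0.9)]
pad_medium [([0.492, 0.26, 0.008], 0.88), ([0.585, 0.235, 0.004], 0.7)]
pad_large [([0.447, -0.288, 0.05], 0.69)]
slot [([0.584, 0.234, 0.002], 0.71), ([0.488, 0.26, 0.002], 0.56)]
```

View pics/top0.png

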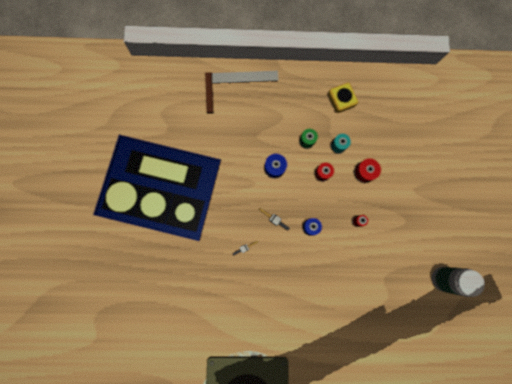

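View pics/side0.png

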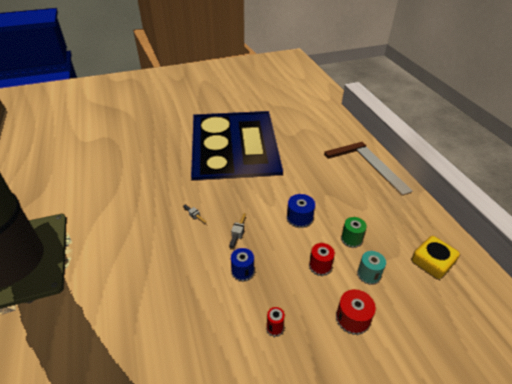

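```bash
cat > h.py <<'E'
from plant import r
import cv2,numpy as np
from scipy.spatial.transform import Rotation as R
from scipy.optimize import minimize
def cam(n):
    c=r.get_calibration(n); return c["intrinsics"],np.array(c["eye"]),R.from_quat(c["rotation"]).as_matrix()
def proj(n,P):
    K,e,M=cam(n); p=(np.atleast_2d(P)-e)@M*[1,-1,-1]; p=p@K.T; return p[:,:2]/p[:,2:]
def back(n,uv,z):
    K,e,M=cam(n); uv=np.atleast_2d(uv); d=(np.c_[uv,np.ones(len(uv))]@np.linalg.inv(K).T*[1,-1,-1])@M.T
    return e+d*((z-e[2])/d[:,2:])
def go(x,y,z,yaw):
    "tool-frame delta to reach world TCP position and yaw (deg) of tool x"
    s=r.get_state(); M=R.from_quat(s["eef_rot"]); cur=np.degrees(np.arctan2(M.as_matrix()[1,0],M.as_matrix()[0,0]))
    d=M.inv().apply(np.array([x,y,z])-s["tool_pos"])
    print("pos",np.round(s["tool_pos"],4),"yaw %.1f"%cur,"d_tool mm",np.round(d*1e3,1),"rz %.1f"%(-((yaw-cur+90)%180-90)),"tilt",np.round(M.as_matrix()[:,2],3))
E
python3 - <<'E'
from h import *
t=cv2.imread("pics/top0.png"); s=cv2.imread("pics/side0.png")
A=cv2.resize(t[135:275,215:395],None,fx=4.4,fy=4.2,interpolation=cv2.INTER_CUBIC); cv2.imwrite("pics/crop1.png",A)
im={"top":t,"side":s}
def mask(n,uv,hue):
    h=cv2.cvtColor(im[n],cv2.COLOR_BGR2HSV); H=h[...,0].astype(int)
    near=np.minimum((H-hue)%180,(hue-H)%180)<8
    m=(near&(h[...,1]>130)).astype(np.uint8)
    m=cv2.morphologyEx(m,cv2.MORPH_OPEN,np.ones((2,2)))
    _,l,_,c=cv2.connectedComponentsWithStats(m); i=1+np.argmin(np.linalg.norm(c[1:]-uv,axis=1))
    k=cv2.findContours((l==i).astype(np.uint8),0,2)[0]; k=max(k,key=cv2.contourArea)
    return cv2.convexHull(k)[:,0].astype(np.float32)
a=np.linspace(0,2*np.pi,40)
for nm,x,y,rad,hue in [("small",.448,-.29,.015,0),("medium",.576,-.197,.0225,0),("large",.582,-.313,.03,0),("bl_m",.437,-.159,.0225,118),("bl_l",.592,-.068,.03,118)]:
    for ns in (["top"],["side"],["top","side"]):
        hs={n:mask(n,proj(n,[[x,y,.03]])[0],hue) for n in ns}
        def cost(p):
            c=0
            for n in ns:
                P=np.concatenate([np.c_[p[0]+rad*np.cos(a),p[1]+rad*np.sin(a),0*a+z] for z in (.007,.048)])
                m=cv2.convexHull(proj(n,P).astype(np.float32))[:,0]
                I=cv2.intersectConvexConvex(m,hs[n])[0]; c-=I/(cv2.contourArea(m)+cv2.contourArea(hs[n])-I)
            return c
        o=minimize(cost,[x,y],method="Nelder-Mead",options=dict(initial_simplex=[[x,y],[x+.01,y],[x,y+.01]]))
        print(nm,ns,np.round(o.x,4),round(o.fun,2))
for n in im:
    h=cv2.cvtColor(im[n],cv2.COLOR_BGR2HSV); m=((h[...,0]>20)&(h[...,0]<40)&(h[...,1]>60)&(h[...,2]>130)).astype(np.uint8)
    _,l,st,c=cv2.connectedComponentsWithStats(m)
    for i in range(1,len(st)):
        if st[i,4]>100 and st[i,0]<300:
            k=cv2.findContours((l==i).astype(np.uint8),0,2)[0][0][:,0]
            w=back(n,k,.008).astype(np.float32)[:,:2]; print(n,np.round(c[i]),st[i,4],np.round(back(n,c[i],.008)[0],4),[np.round(q,3) for q in cv2.minAreaRect(w*1000)])
for n in im:
  for d in ([] if False else (r.snapshot(n) is not None and r.silhouettes(n,"arbor"))):
    p=np.argwhere(d["pixels"])[:,::-1]; w=back(n,p,.011)[:,:2]*1000; rc=cv2.minAreaRect(w.astype(np.float32)); print("arbor",n,round(d["confidence"],2),len(p),p.mean(0).round(),rc, w.mean(0).round(1))
E
```

```text
small ['top'] [ 0.4454 -0.2919] -0.58
small ['side'] [ 0.4523 -0.2952] -0.87
small ['top', 'side'] [ 0.4504 -0.2963] -1.43
medium ['top'] [ 0.5772 -0.201 ] -0.82
medium ['side'] [ 0.5823 -0.2024] -0.89
medium ['top', 'side'] [ 0.5813 -0.2035] -1.7
large ['top'] [ 0.5843 -0.3194] -0.87
large ['side'] [ 0.5884 -0.3209] -0.93
large ['top', 'side'] [ 0.5871 -0.3218] -1.79
bl_m ['top'] [ 0.4294 -0.1627] -0.72
bl_m ['side'] [ 0.4346 -0.1653] -0.84
bl_m ['top', 'side'] [ 0.4327 -0.167 ] -1.55
bl_l ['top'] [ 0.5909 -0.0672] -0.77
bl_l ['side'] [ 0.5972 -0.0701] -0.86
bl_l ['top', 'side'] [ 0.5971 -0.0701] -1.63
top [163. 169.] 741 [0.5845 0.2371 0.008 ] [array([584.739, 237.282]), array([123.729,  45.026]), np.float64(76.81)]
top [121. 196.] 680 [0.5067 0.3457 0.008 ] [array([508.136, 346.147]), array([76.049, 76.989]), np.float64(0.931)]
top [153. 204.] 455 [0.4869 0.26   0.008 ] [array([486.587, 260.231]), array([62.481, 61.184]), np.float64(3.069)]
top [184. 212.] 268 [0.4674 0.174  0.008 ] [array([467.634, 173.983]), array([48.044, 46.71 ]), np.float64(46.58)]
top [298. 323.] 164 [ 0.185
[... 778 characters left out ...]
87]), np.float64(76.949)]
side [216. 142.] 263 [0.4881 0.2569 0.008 ] [array([487.376, 255.887]), array([60.456, 63.725]), np.float64(71.886)]
side [216. 162.] 191 [0.4684 0.1719 0.008 ] [array([468.871, 172.051]), array([48.335, 47.244]), np.float64(43.375)]
arbor top 0.45 182 [275. 220.] ((453.342529296875, -66.6305923461914), (95.90403747558594, 24.331111907958984), 62.72137451171875) [450.8 -70.2]
arbor side 0.68 281 [238. 231.] ((454.6918640136719, -67.30860900878906), (97.82283020019531, 26.396930694580078), 65.17232513427734) [452.  -71.5]
arbor side 0.46 162 [193. 213.] ((375.61566162109375, 9.076217651367188), (24.078399658203125, 69.01678466796875), 14.38947868347168) [374.6  10.7]
```

View pics/crop1.png

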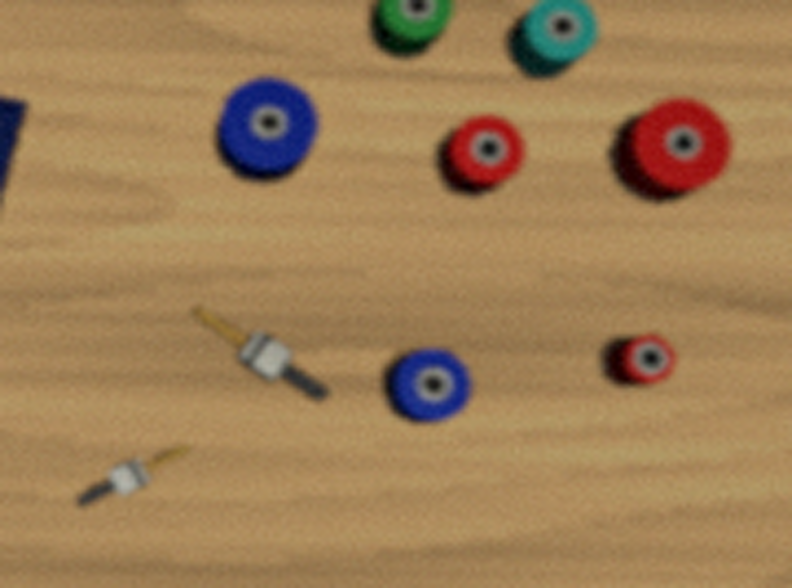

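Top view: red medium px (326,170), red large (369,169), red small (362,220); the green (308) and turquoise (341) saws are not meant. Arbor candidates are (275,220), about 97 mm long, and (242,249), about 69 mm. The larger one at (275,220) is meant. Next I measure the hub centres.

```bash
python3 - <<'E'
from h import *
for n in ("top","side"):
    im=cv2.resize(cv2.imread(f"pics/{n}0.png"),None,fx=4,fy=4,interpolation=cv2.INTER_CUBIC); h=cv2.cvtColor(im,cv2.COLOR_BGR2HSV)
    for nm,x,y,rad in [("small",.449,-.291,.010),("medium",.578,-.199,.014),("large",.584,-.316,.018),("bl_m",.433,-.163,.014),("bl_l",.593,-.068,.018)]:
        uv=proj(n,[[x,y,.048]])[0]; c=(uv+.5)*4-.5
        m=(h[...,1]<110).astype(np.uint8); m[np.hypot(*(np.indices(m.shape)[::-1]-c[:,None,None]))>rad/.001*.42*4*.9]=0
        p=np.argwhere(m)[:,::-1].mean(0) if m.any() else c*0; p=(p+.5)/4-.5
        print(nm,n,m.sum(),p.round(1),back(n,p,.049)[0].round(4))
p=back("top",[[275.2-.4,219.8-.4]],.022); print("collar",p, back("top",[[288.5,228.4],[259.4,208.2]],.011))
print([ (d["point"],d["confidence"]) for d in r.look_for("side","arbor")])
s=cv2.imread("pics/side0.png"); cv2.imwrite("pics/crop2.png",cv2.resize(s[200:330,170:400],None,fx=3.4,fy=3.4,interpolation=cv2.INTER_CUBIC))
E
```

```text
small top 607 [362.1 220. ] [ 0.4497 -0.2917  0.049 ]
medium top 672 [325.6 169.9] [ 0.5813 -0.1995  0.049 ]
large top 643 [369.9 168.5] [ 0.5875 -0.3184  0.049 ]
bl_m top 947 [313.2 226. ] [ 0.4322 -0.1638  0.049 ]
bl_l top 892 [275.7 163.7] [ 0.5952 -0.0668  0.049 ]
small side 718 [273.9 313.2] [ 0.4488 -0.2915  0.049 ]
medium side 818 [321.7 250.9] [ 0.5801 -0.2004  0.049 ]
large side 1132 [356.2 303.4] [ 0.5862 -0.3184  0.049 ]
bl_m side 1247 [241.6 256.3] [ 0.4326 -0.1649  0.049 ]
bl_l side 935 [301.1 202.5] [ 0.5958 -0.069   0.049 ]
collar [[ 0.45018864 -0.0672836   0.022     ]] [[ 0.42761439 -0.10516613  0.011     ]
 [ 0.48070156 -0.0267199   0.011     ]]
[([0.4508, -0.0748, 0.0189], 0.58), ([0.3704, 0.0092, 0.0143], 0.51)]
```

View pics/crop2.png

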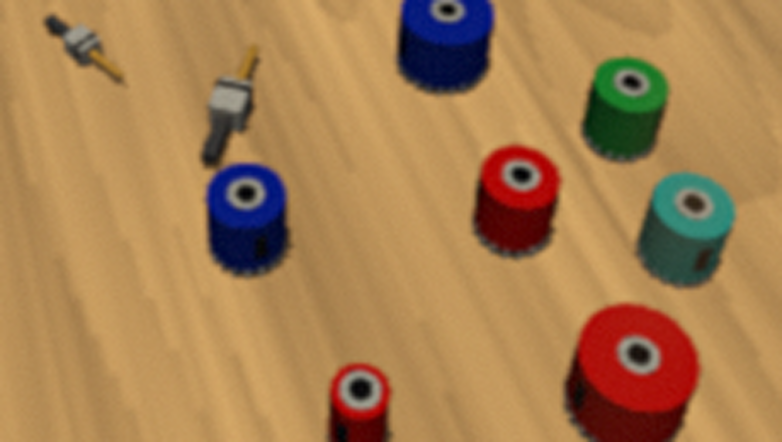

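```bash
python3 - <<'E'
from h import *
go(.449,-.2916,.18,20.7)
E
```

```text
pos [ 0.2207 -0.5848  0.3028] yaw 20.7 d_tool mm [ 317.1 -193.7  122.7] rz -0.0 tilt [ 0. -0. -1.]
```

Call:
{"op": "play_rows", "data": {
  "translation": [
    [0.0317, -0.0194, 0.0123],
    [0.0317, -0.0194, 0.0123],
    [0.0317, -0.0194, 0.0123],
    [0.0317, -0.0194, 0.0123],
    [0.0317, -0.0194, 0.0123],
    [0.0317, -0.0194, 0.0123],
    [0.0317, -0.0194, 0.0123],
    [0.0317, -0.0194, 0.0123],
    [0.0317, -0.0194, 0.0123],
    [0.0317, -0.0194, 0.0123],
    [0, 0, 0],
    [0, 0, 0]
  ],
  "delta_rot": [
    [0, 0, 0],
    [0, 0, 0],
    [0, 0, 0],
    [0, 0, 0],
    [0, 0, 0],
    [0, 0, 0],
    [0, 0, 0],
    [0, 0, 0],
    [0, 0, 0],
    [0, 0, 0],
    [0, 0, 0],
    [0, 0, 0]
  ],
  "grip": [1, 1, 1, 1, 1, 1, 1, 1, 1, 1, 1, 1],
  "squeeze": 20
}}

```text
clock: 2.35
tool_pos: [0.4483, -0.2922, 0.1799]
eef_rot: [0.984, 0.179, -0.0, 0.0]
contact_force: [-0.5, 0.2, 0.5]
opening: 1.003
finger_force: 0.0
```

```bash
python3 - <<'E'
from h import *
go(.449,-.2916,.074,20.7)
E
```

```text
pos [ 0.4483 -0.2922  0.1799] yaw 20.6 d_tool mm [  1.   -0.4 105.9] rz -0.1 tilt [-0.    -0.001 -1.   ]
```

Accurate tracking. Descend, grip and lift. The grip is about 30/88 of the opening.

Call:
{"op": "play_rows", "data": {
  "translation": [
    [0.001, 0, 0.035],
    [0, 0, 0.035],
    [0, 0, 0.024],
    [0, 0, 0.012],
    [0, 0, 0],
    [0, 0, 0],
    [0, 0, 0],
    [0, 0, 0],
    [0, 0, 0],
    [0, 0, 0],
    [0, 0, 0],
    [0, 0, 0],
    [0, 0, 0],
    [0, 0, -0.02],
    [0, 0, -0.04],
    [0, 0, -0.04],
    [0, 0, 0]
  ],
  "delta_rot": [
    [0, 0, 0],
    [0, 0, 0],
    [0, 0, 0],
    [0, 0, 0],
    [0, 0, 0],
    [0, 0, 0],
    [0, 0, 0],
    [0, 0, 0],
    [0, 0, 0],
    [0, 0, 0],
    [0, 0, 0],
    [0, 0, 0],
    [0, 0, 0],
    [0, 0, 0],
    [0, 0, 0],
    [0, 0, 0],
    [0, 0, 0]
  ],
  "grip": [1, 1, 1, 1, 1, -1, -1, -1, -1, -1, -1, -1, -1, -1, -1, -1, -1],
  "squeeze": 25
}}

```text
clock: 4.47
tool_pos: [0.4509, -0.2918, 0.1762]
eef_rot: [0.984, 0.179, 0.002, 0.002]
contact_force: [0.5, 0.1, -1.0]
opening: 0.331
finger_force: 25.0
```

```bash
python3 - <<'E'
from h import *
go(.468,.173,.174,20.7)
go(.468,.173,.174,-13)
E
```

```text
pos [ 0.4509 -0.2918  0.1762] yaw 20.7 d_tool mm [ 179.9 -428.9    1.1] rz -0.0 tilt [ 0.005 -0.003 -1.   ]
pos [ 0.4509 -0.2918  0.1762] yaw 20.7 d_tool mm [ 179.9 -428.9    1.1] rz 33.7 tilt [ 0.005 -0.003 -1.   ]
```

Call:
{"op": "play_rows", "data": {
  "translation": [
    [0.015, -0.0357, 0],
    [0.015, -0.0357, 0],
    [0.015, -0.0357, 0],
    [0.015, -0.0357, 0],
    [0.015, -0.0357, 0],
    [0.015, -0.0357, 0],
    [0.015, -0.0357, 0],
    [0.015, -0.0357, 0],
    [0.015, -0.0357, 0],
    [0.015, -0.0357, 0],
    [0.015, -0.0357, 0],
    [0.015, -0.0357, 0],
    [0, 0, 0],
    [0, 0, 0]
  ],
  "delta_rot": [
    [0, 0, 0],
    [0, 0, 0],
    [0, 0, 0],
    [0, 0, 0],
    [0, 0, 0],
    [0, 0, 0],
    [0, 0, 0],
    [0, 0, 0],
    [0, 0, 0],
    [0, 0, 0],
    [0, 0, 0],
    [0, 0, 0],
    [0, 0, 0],
    [0, 0, 0]
  ],
  "grip": [-1, -1, -1, -1, -1, -1, -1, -1, -1, -1, -1, -1, -1, -1]
}}

```text
clock: 6.22
tool_pos: [0.4663, 0.1725, 0.1729]
eef_rot: [0.984, 0.179, -0.001, 0.001]
contact_force: [-0.6, 0.2, -0.2]
opening: 0.335
finger_force: 25.0
```

```bash
python3 - <<'E'
from h import *
go(.468,.173,.0825,20.7)
print(r.get_state()["q"], r.get_state()["finger_force"])
cv2.imwrite("pics/held1.png",r.snapshot("side")[90:240,140:340].repeat(3,0).repeat(3,1))
E
```

```text
pos [0.4663 0.1725 0.1729] yaw 20.7 d_tool mm [ 2.   0.  90.4] rz -0.0 tilt [-0.002 -0.002 -1.   ]
[-0.49288318  0.74933758  0.07418197  2.06339386 -0.15094877  0.33593994
 -1.50605197] 24.99975699931383
```

View pics/held1.png

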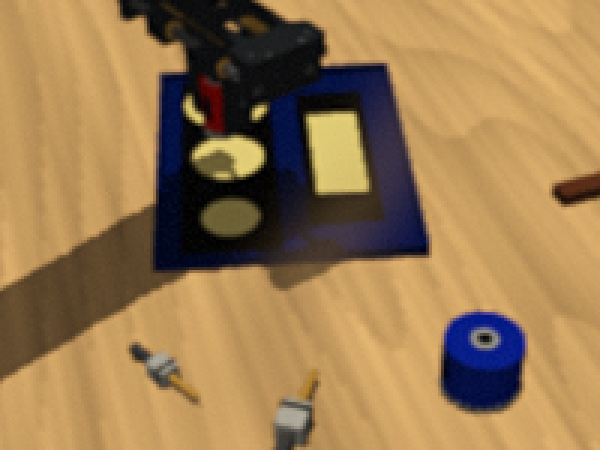

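Call:
{"op": "play_rows", "data": {
  "translation": [
    [0.002, 0, 0.03],
    [0, 0, 0.03],
    [0, 0, 0.018],
    [0, 0, 0.008],
    [0, 0, 0.003],
    [0, 0, 0.0015],
    [0, 0, 0],
    [0, 0, 0],
    [0, 0, 0],
    [0, 0, 0],
    [0, 0, 0],
    [0, 0, 0],
    [0, 0, -0.02],
    [0, 0, -0.04],
    [0, 0, -0.04],
    [0, 0, -0.01],
    [0, 0, 0]
  ],
  "delta_rot": [
    [0, 0, 0],
    [0, 0, 0],
    [0, 0, 0],
    [0, 0, 0],
    [0, 0, 0],
    [0, 0, 0],
    [0, 0, 0],
    [0, 0, 0],
    [0, 0, 0],
    [0, 0, 0],
    [0, 0, 0],
    [0, 0, 0],
    [0, 0, 0],
    [0, 0, 0],
    [0, 0, 0],
    [0, 0, 0],
    [0, 0, 0]
  ],
  "grip": [-1, -1, -1, -1, -1, -1, -1, 0.2, 0.2, 0.2, 0.2, 0.2, 0.2, 0.2, 0.2, 0.2, 0.2]
}}

```text
clock: 8.4
tool_pos: [0.4688, 0.1742, 0.1933]
eef_rot: [0.984, 0.18, 0.0, -0.0]
contact_force: [1.4, 1.1, -0.4]
opening: 0.602
finger_force: 0.0
```

```bash
python3 - <<'E'
from h import *
go(.5807,-.2,.18,20.7)
E
```

```text
pos [0.4688 0.1742 0.1933] yaw 20.7 d_tool mm [-27.5 389.6  13.3] rz -0.0 tilt [ 0.001  0.    -1.   ]
```

Call:
{"op": "play_rows", "data": {
  "translation": [
    [-0.0027, 0.039, 0.0013],
    [-0.0027, 0.039, 0.0013],
    [-0.0027, 0.039, 0.0013],
    [-0.0027, 0.039, 0.0013],
    [-0.0027, 0.039, 0.0013],
    [-0.0027, 0.039, 0.0013],
    [-0.0027, 0.039, 0.0013],
    [-0.0027, 0.039, 0.0013],
    [-0.0027, 0.039, 0.0013],
    [-0.0027, 0.039, 0.0013],
    [0, 0, 0],
    [0, 0, 0]
  ],
  "delta_rot": [
    [0, 0, 0],
    [0, 0, 0],
    [0, 0, 0],
    [0, 0, 0],
    [0, 0, 0],
    [0, 0, 0],
    [0, 0, 0],
    [0, 0, 0],
    [0, 0, 0],
    [0, 0, 0],
    [0, 0, 0],
    [0, 0, 0]
  ],
  "grip": [1, 1, 1, 1, 1, 1, 1, 1, 1, 1, 1, 1]
}}

```text
clock: 9.9
tool_pos: [0.5803, -0.1993, 0.1786]
eef_rot: [0.984, 0.18, -0.001, -0.001]
contact_force: [0.3, -0.4, -0.1]
opening: 0.998
finger_force: 0.0
```

```bash
python3 - <<'E'
from h import *
go(.5807,-.2,.074,20.7)
for n in("side","top"):
    im=r.snapshot(n); cv2.imwrite(f"pics/{n}1.png",im)
    im=cv2.resize(im,None,fx=4,fy=4,interpolation=cv2.INTER_CUBIC); h=cv2.cvtColor(im,cv2.COLOR_BGR2HSV)
    c=(proj(n,[[.468,.173,.056]])[0]+.5)*4-.5; m=((h[...,1]<110)).astype(np.uint8); m[np.hypot(*(np.indices(m.shape)[::-1]-c[:,None,None]))>16]=0
    p=(np.argwhere(m)[:,::-1].mean(0)+.5)/4-.5; print(n,m.sum(),back(n,p,.057)[0])
E
```

```text
pos [ 0.5803 -0.1993  0.1786] yaw 20.7 d_tool mm [  0.3   1.1 104.5] rz -0.0 tilt [-0.003  0.002 -1.   ]
side 401 [0.46942093 0.1711758  0.057     ]
top 729 [0.46846545 0.17332696 0.057     ]
```

Small placed to within 2 mm. Next, grip the medium and lift it.

Call:
{"op": "play_rows", "data": {
  "translation": [
    [0, 0.001, 0.035],
    [0, 0, 0.035],
    [0, 0, 0.023],
    [0, 0, 0.011],
    [0, 0, 0],
    [0, 0, 0],
    [0, 0, 0],
    [0, 0, 0],
    [0, 0, 0],
    [0, 0, 0],
    [0, 0, 0],
    [0, 0, 0],
    [0, 0, -0.02],
    [0, 0, -0.04],
    [0, 0, -0.04],
    [0, 0, 0]
  ],
  "delta_rot": [
    [0, 0, 0],
    [0, 0, 0],
    [0, 0, 0],
    [0, 0, 0],
    [0, 0, 0],
    [0, 0, 0],
    [0, 0, 0],
    [0, 0, 0],
    [0, 0, 0],
    [0, 0, 0],
    [0, 0, 0],
    [0, 0, 0],
    [0, 0, 0],
    [0, 0, 0],
    [0, 0, 0],
    [0, 0, 0]
  ],
  "grip": [1, 1, 1, 1, 1, -1, -1, -1, -1, -1, -1, -1, -1, -1, -1, -1]
}}

```text
clock: 12.0
tool_pos: [0.5836, -0.2022, 0.1804]
eef_rot: [0.984, 0.179, 0.003, 0.002]
contact_force: [-0.4, -0.3, -0.9]
opening: 0.505
finger_force: 25.0
```

```bash
python3 - <<'E'
from h import *
go(.4875,.2585,.175,20.7)
E
```

```text
pos [ 0.5836 -0.2022  0.1804] yaw 20.7 d_tool mm [  72.5 -465.     3.5] rz -0.0 tilt [ 0.007 -0.002 -1.   ]
```

Call:
{"op": "play_rows", "data": {
  "translation": [
    [0.0064, -0.0423, 0],
    [0.0064, -0.0423, 0],
    [0.0064, -0.0423, 0],
    [0.0064, -0.0423, 0],
    [0.0064, -0.0423, 0],
    [0.0064, -0.0423, 0],
    [0.0064, -0.0423, 0],
    [0.0064, -0.0423, 0],
    [0.0064, -0.0423, 0],
    [0.0064, -0.0423, 0],
    [0.0064, -0.0423, 0],
    [0, 0, 0],
    [0, 0, 0],
    [0, 0, 0]
  ],
  "delta_rot": [
    [0, 0, 0],
    [0, 0, 0],
    [0, 0, 0],
    [0, 0, 0],
    [0, 0, 0],
    [0, 0, 0],
    [0, 0, 0],
    [0, 0, 0],
    [0, 0, 0],
    [0, 0, 0],
    [0, 0, 0],
    [0, 0, 0],
    [0, 0, 0],
    [0, 0, 0]
  ],
  "grip": [-1, -1, -1, -1, -1, -1, -1, -1, -1, -1, -1, -1, -1, -1]
}}

```text
clock: 13.75
tool_pos: [0.4835, 0.2571, 0.1761]
eef_rot: [0.984, 0.178, -0.0, 0.001]
contact_force: [-0.7, 0.0, -0.6]
opening: 0.502
finger_force: 25.0
```

```bash
python3 - <<'E'
from h import *
go(.4875,.2585,.083,20.7)
E
```

```text
pos [0.4835 0.2571 0.1761] yaw 20.5 d_tool mm [ 4.3 -0.  93.1] rz -0.2 tilt [-0.    -0.001 -1.   ]
```

Call:
{"op": "play_rows", "data": {
  "translation": [
    [0.004, 0, 0.03],
    [0, 0, 0.03],
    [0, 0, 0.02],
    [0, 0, 0.008],
    [0, 0, 0.003],
    [0, 0, 0.002],
    [0, 0, 0],
    [0, 0, 0],
    [0, 0, 0],
    [0, 0, 0],
    [0, 0, 0],
    [0, 0, 0],
    [0, 0, -0.02],
    [0, 0, -0.04],
    [0, 0, -0.04],
    [0, 0, -0.01],
    [0, 0, 0]
  ],
  "delta_rot": [
    [0, 0, 0],
    [0, 0, 0],
    [0, 0, 0],
    [0, 0, 0],
    [0, 0, 0],
    [0, 0, 0],
    [0, 0, 0],
    [0, 0, 0],
    [0, 0, 0],
    [0, 0, 0],
    [0, 0, 0],
    [0, 0, 0],
    [0, 0, 0],
    [0, 0, 0],
    [0, 0, 0],
    [0, 0, 0],
    [0, 0, 0]
  ],
  "grip": [-1, -1, -1, -1, -1, -1, -1, 0.45, 0.45, 0.45, 0.45, 0.45, 0.45, 0.45, 0.45, 0.45, 0.45]
}}

```text
clock: 15.88
tool_pos: [0.487, 0.2605, 0.1941]
eef_rot: [0.984, 0.179, 0.001, -0.0]
contact_force: [0.3, 0.9, -0.3]
opening: 0.724
finger_force: 0.0
```

```bash
python3 - <<'E'
from h import *
go(.587,-.3184,.18,20.7)
E
```

```text
pos [0.487  0.2605 0.1941] yaw 20.7 d_tool mm [-110.9  576.9   13.7] rz -0.0 tilt [ 0.001  0.001 -1.   ]
```

Call:
{"op": "play_rows", "data": {
  "translation": [
    [-0.0079, 0.0412, 0.001],
    [-0.0079, 0.0412, 0.001],
    [-0.0079, 0.0412, 0.001],
    [-0.0079, 0.0412, 0.001],
    [-0.0079, 0.0412, 0.001],
    [-0.0079, 0.0412, 0.001],
    [-0.0079, 0.0412, 0.001],
    [-0.0079, 0.0412, 0.001],
    [-0.0079, 0.0412, 0.001],
    [-0.0079, 0.0412, 0.001],
    [-0.0079, 0.0412, 0.001],
    [-0.0079, 0.0412, 0.001],
    [-0.0079, 0.0412, 0.001],
    [-0.0079, 0.0412, 0.001],
    [0, 0, 0],
    [0, 0, 0],
    [0, 0, 0]
  ],
  "delta_rot": [
    [0, 0, 0],
    [0, 0, 0],
    [0, 0, 0],
    [0, 0, 0],
    [0, 0, 0],
    [0, 0, 0],
    [0, 0, 0],
    [0, 0, 0],
    [0, 0, 0],
    [0, 0, 0],
    [0, 0, 0],
    [0, 0, 0],
    [0, 0, 0],
    [0, 0, 0],
    [0, 0, 0],
    [0, 0, 0],
    [0, 0, 0]
  ],
  "grip": [1, 1, 1, 1, 1, 1, 1, 1, 1, 1, 1, 1, 1, 1, 1, 1, 1]
}}

```text
clock: 18.0
tool_pos: [0.587, -0.3162, 0.1785]
eef_rot: [0.984, 0.181, -0.0, -0.001]
contact_force: [-0.1, -0.7, -0.8]
opening: 1.003
finger_force: 0.0
```

```bash
python3 - <<'E'
from h import *
go(.587,-.3184,.074,20.7)
E
```

```text
pos [ 0.587  -0.3162  0.1785] yaw 20.8 d_tool mm [ -0.8   2.3 104.5] rz 0.1 tilt [-0.001  0.002 -1.   ]
```

Call:
{"op": "play_rows", "data": {
  "translation": [
    [-0.0008, 0.002, 0.035],
    [0, 0, 0.035],
    [0, 0, 0.023],
    [0, 0, 0.011],
    [0, 0, 0],
    [0, 0, 0],
    [0, 0, 0],
    [0, 0, 0],
    [0, 0, 0],
    [0, 0, 0],
    [0, 0, 0],
    [0, 0, -0.02],
    [0, 0, -0.04],
    [0, 0, -0.04],
    [0, 0, 0],
    [0, 0, 0]
  ],
  "delta_rot": [
    [0, 0, 0],
    [0, 0, 0],
    [0, 0, 0],
    [0, 0, 0],
    [0, 0, 0],
    [0, 0, 0],
    [0, 0, 0],
    [0, 0, 0],
    [0, 0, 0],
    [0, 0, 0],
    [0, 0, 0],
    [0, 0, 0],
    [0, 0, 0],
    [0, 0, 0],
    [0, 0, 0],
    [0, 0, 0]
  ],
  "grip": [1, 1, 1, 1, 1, -1, -1, -1, -1, -1, -1, -1, -1, -1, -1, -1]
}}

```text
clock: 20.0
tool_pos: [0.5864, -0.3205, 0.1751]
eef_rot: [0.984, 0.179, -0.0, -0.0]
contact_force: [-0.3, 0.2, -1.7]
opening: 0.673
finger_force: 25.0
```

```bash
python3 - <<'E'
from h import *
go(.5075,.3445,.175,20.7)
E
```

```text
pos [ 0.5864 -0.3205  0.1751] yaw 20.7 d_tool mm [ 1.608e+02 -6.500e+02  2.000e-01] rz -0.0 tilt [-0.001  0.    -1.   ]
```

Call:
{"op": "play_rows", "data": {
  "translation": [
    [0.01, -0.0406, 0],
    [0.01, -0.0406, 0],
    [0.01, -0.0406, 0],
    [0.01, -0.0406, 0],
    [0.01, -0.0406, 0],
    [0.01, -0.0406, 0],
    [0.01, -0.0406, 0],
    [0.01, -0.0406, 0],
    [0.01, -0.0406, 0],
    [0.01, -0.0406, 0],
    [0.01, -0.0406, 0],
    [0.01, -0.0406, 0],
    [0.01, -0.0406, 0],
    [0.01, -0.0406, 0],
    [0.01, -0.0406, 0],
    [0.01, -0.0406, 0],
    [0, 0, 0],
    [0, 0, 0],
    [0, 0, 0]
  ],
  "delta_rot": [
    [0, 0, 0],
    [0, 0, 0],
    [0, 0, 0],
    [0, 0, 0],
    [0, 0, 0],
    [0, 0, 0],
    [0, 0, 0],
    [0, 0, 0],
    [0, 0, 0],
    [0, 0, 0],
    [0, 0, 0],
    [0, 0, 0],
    [0, 0, 0],
    [0, 0, 0],
    [0, 0, 0],
    [0, 0, 0],
    [0, 0, 0],
    [0, 0, 0],
    [0, 0, 0]
  ],
  "grip": [-1, -1, -1, -1, -1, -1, -1, -1, -1, -1, -1, -1, -1, -1, -1, -1, -1, -1, -1]
}}

```text
clock: 22.38
tool_pos: [0.5077, 0.3416, 0.1747]
eef_rot: [0.984, 0.178, -0.001, 0.001]
contact_force: [-0.1, -0.2, -1.5]
opening: 0.676
finger_force: 25.0
```

```bash
python3 - <<'E'
from h import *
go(.5075,.3445,.083,20.7)
E
```

```text
pos [0.5077 0.3416 0.1747] yaw 20.5 d_tool mm [ 1.  -2.9 91.7] rz -0.2 tilt [-0.001 -0.002 -1.   ]
```

Call:
{"op": "play_rows", "data": {
  "translation": [
    [0.001, -0.0029, 0.03],
    [0, 0, 0.03],
    [0, 0, 0.019],
    [0, 0, 0.008],
    [0, 0, 0.003],
    [0, 0, 0.0015],
    [0, 0, 0],
    [0, 0, 0],
    [0, 0, 0],
    [0, 0, 0],
    [0, 0, 0],
    [0, 0, 0],
    [0, 0, -0.02],
    [0, 0, -0.04],
    [0, 0, -0.04],
    [0, 0, -0.01],
    [0, 0, 0]
  ],
  "delta_rot": [
    [0, 0, 0],
    [0, 0, 0],
    [0, 0, 0],
    [0, 0, 0],
    [0, 0, 0],
    [0, 0, 0],
    [0, 0, 0],
    [0, 0, 0],
    [0, 0, 0],
    [0, 0, 0],
    [0, 0, 0],
    [0, 0, 0],
    [0, 0, 0],
    [0, 0, 0],
    [0, 0, 0],
    [0, 0, 0],
    [0, 0, 0]
  ],
  "grip": [-1, -1, -1, -1, -1, -1, -1, 0.7, 0.7, 0.7, 0.7, 0.7, 0.7, 0.7, 0.7, 0.7, 0.7]
}}

```text
clock: 24.5
tool_pos: [0.5074, 0.347, 0.1948]
eef_rot: [0.984, 0.179, 0.001, -0.0]
contact_force: [0.7, -0.5, -0.6]
opening: 0.849
finger_force: 0.0
```

```bash
python3 - <<'E'
from h import *
go(.451,-.069,.16,56)
print(r.get_state()["q"])
E
```

```text
pos [0.5074 0.347  0.1948] yaw 20.7 d_tool mm [-199.7  369.3   34.3] rz -35.3 tilt [ 0.001  0.001 -1.   ]
[-0.75877248  0.81919154  0.15139111  1.70213598 -0.18744748  0.63268563
 -1.71333306]
```

Call:
{"op": "play_rows", "data": {
  "translation": [
    [-0.02, 0.0369, 0.001],
    [-0.02, 0.0369, 0.001],
    [-0.02, 0.0369, 0.001],
    [-0.02, 0.0369, 0.001],
    [-0.02, 0.0369, 0.001],
    [-0.02, 0.0369, 0.001],
    [-0.02, 0.0369, 0.001],
    [-0.02, 0.0369, 0.001],
    [-0.02, 0.0369, 0.001],
    [-0.02, 0.0369, 0.001],
    [0, 0, 0],
    [0, 0, 0],
    [0, 0, 0],
    [0, 0, 0],
    [0, 0, 0],
    [0, 0, 0],
    [0, 0, 0]
  ],
  "delta_rot": [
    [0, 0, 0],
    [0, 0, 0],
    [0, 0, 0],
    [0, 0, 0],
    [0, 0, 0],
    [0, 0, 0],
    [0, 0, 0],
    [0, 0, 0],
    [0, 0, 0],
    [0, 0, 0],
    [0, 0, -7],
    [0, 0, -7],
    [0, 0, -7],
    [0, 0, -7],
    [0, 0, -7],
    [0, 0, 0],
    [0, 0, 0]
  ],
  "grip": [0.2, 0.2, 0.2, 0.2, 0.2, 0.2, 0.2, 0.2, 0.2, 0.2, 0.2, 0.2, 0.2, 0.2, 0.2, 0.2, 0.2]
}}

```text
clock: 26.62
tool_pos: [0.45, -0.069, 0.1832]
eef_rot: [0.885, 0.466, -0.001, -0.0]
contact_force: [0.3, 0.1, -0.1]
opening: 0.6
finger_force: 0.0
```

```bash
python3 - <<'E'
from h import *
go(.451,-.069,.068,56)
cv2.imwrite("pics/top2.png",r.snapshot("top")); im=r.snapshot("side");cv2.imwrite("pics/side2.png",cv2.resize(im[90:280,140:340],None,fx=3,fy=3,interpolation=cv2.INTER_CUBIC))
E
```

```text
pos [ 0.45   -0.069   0.1832] yaw 55.6 d_tool mm [  0.6   0.9 115.2] rz -0.4 tilt [-0.001  0.    -1.   ]
```

View pics/side2.png

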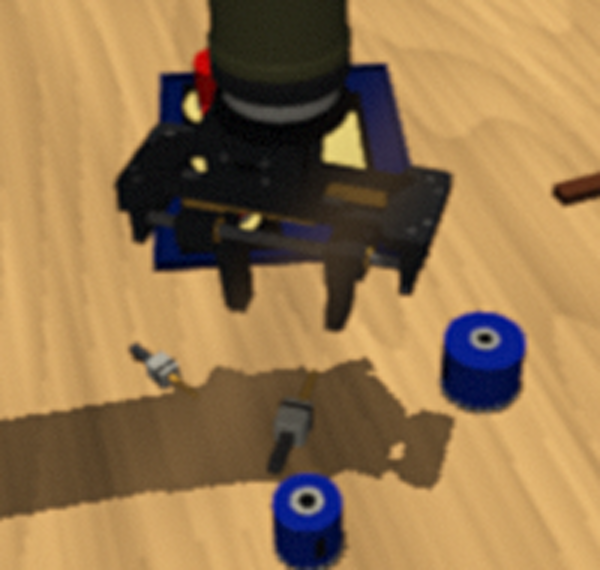

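The gripper is above the larger arbor, with its fingers on either side of the collar (crop px 293,415). Descend and grip.

Call:
{"op": "play_rows", "data": {
  "translation": [
    [0.0006, 0.0009, 0.035],
    [0, 0, 0.035],
    [0, 0, 0.025],
    [0, 0, 0.012],
    [0, 0, 0.007],
    [0, 0, 0],
    [0, 0, 0],
    [0, 0, 0],
    [0, 0, 0],
    [0, 0, 0],
    [0, 0, 0],
    [0, 0, 0],
    [0, 0, 0],
    [0, 0, -0.02],
    [0, 0, -0.04],
    [0, 0, -0.04],
    [0, 0, 0],
    [0, 0, 0]
  ],
  "delta_rot": [
    [0, 0, 0],
    [0, 0, 0],
    [0, 0, 0],
    [0, 0, 0],
    [0, 0, 0],
    [0, 0, 0],
    [0, 0, 0],
    [0, 0, 0],
    [0, 0, 0],
    [0, 0, 0],
    [0, 0, 0],
    [0, 0, 0],
    [0, 0, 0],
    [0, 0, 0],
    [0, 0, 0],
    [0, 0, 0],
    [0, 0, 0],
    [0, 0, 0]
  ],
  "grip": [0.2, 0.2, 0.2, 0.2, 0.2, 0.2, -1, -1, -1, -1, -1, -1, -1, -1, -1, -1, -1, -1]
}}

```text
clock: 28.98
tool_pos: [0.4566, -0.0704, 0.1729]
eef_rot: [0.884, 0.467, -0.003, -0.002]
contact_force: [-0.4, 0.9, -1.1]
opening: 0.245
finger_force: 25.0
```

```bash
python3 - <<'E'
from h import *
u=np.array([np.cos(np.radians(77)),np.sin(np.radians(77))]); print(np.array([.585,.235])-.005*u)
go(.584,.230,.165,77)
E
```

```text
[0.58387524 0.23012815]
pos [ 0.4566 -0.0704  0.1729] yaw 55.6 d_tool mm [319.9 -64.4   7.1] rz -21.4 tilt [-0.008  0.001 -1.   ]
```

Call:
{"op": "play_rows", "data": {
  "translation": [
    [0.04, -0.008, 0],
    [0.04, -0.008, 0],
    [0.04, -0.008, 0],
    [0.04, -0.008, 0],
    [0.04, -0.008, 0],
    [0.04, -0.008, 0],
    [0.04, -0.008, 0],
    [0.04, -0.008, 0],
    [0, 0, 0],
    [0, 0, 0],
    [0, 0, 0],
    [0, 0, 0],
    [0, 0, 0],
    [0, 0, 0]
  ],
  "delta_rot": [
    [0, 0, 0],
    [0, 0, 0],
    [0, 0, 0],
    [0, 0, 0],
    [0, 0, 0],
    [0, 0, 0],
    [0, 0, 0],
    [0, 0, 0],
    [0, 0, -7],
    [0, 0, -7],
    [0, 0, -7],
    [0, 0, 0],
    [0, 0, 0],
    [0, 0, 0]
  ],
  "grip": [-1, -1, -1, -1, -1, -1, -1, -1, -1, -1, -1, -1, -1, -1]
}}

```text
clock: 30.72
tool_pos: [0.5841, 0.2305, 0.1723]
eef_rot: [0.785, 0.62, -0.003, -0.003]
contact_force: [-0.1, -0.2, -1.4]
opening: 0.244
finger_force: 25.0
```

```bash
python3 - <<'E'
from h import *
go(.584,.230,.076,77)
im=r.snapshot("side");cv2.imwrite("pics/side3.png",cv2.resize(im[50:220,160:340],None,fx=3.3,fy=3.3,interpolation=cv2.INTER_CUBIC))
E
```

```text
pos [0.5841 0.2305 0.1723] yaw 76.6 d_tool mm [-0.3  0.8 96.3] rz -0.4 tilt [-0.008  0.001 -1.   ]
```

View pics/side3.png

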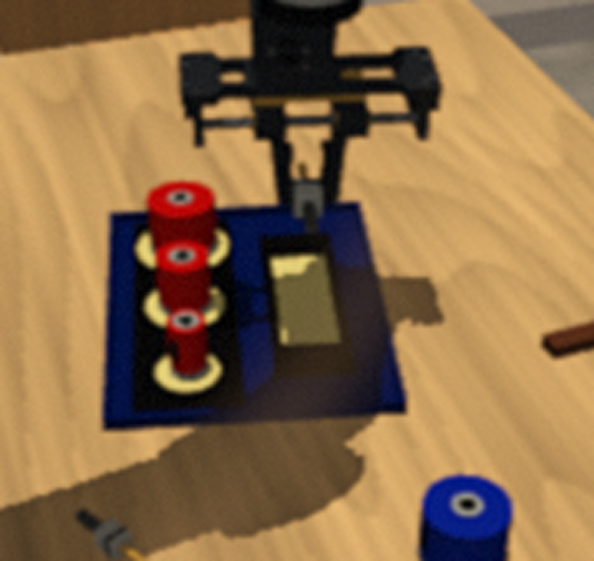

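Call:
{"op": "play_rows", "data": {
  "translation": [
    [0, 0.0008, 0.03],
    [0, 0, 0.03],
    [0, 0, 0.02],
    [0, 0, 0.01],
    [0, 0, 0.004],
    [0, 0, 0.0015],
    [0, 0, 0],
    [0, 0, 0],
    [0, 0, 0],
    [0, 0, 0],
    [0, 0, 0],
    [0, 0, 0],
    [0, 0, 0],
    [0, 0, -0.02],
    [0, 0, -0.04],
    [0, 0, -0.05],
    [0, 0, -0.05],
    [0, 0, -0.04],
    [0, 0, 0]
  ],
  "delta_rot": [
    [0, 0, 0],
    [0, 0, 0],
    [0, 0, 0],
    [0, 0, 0],
    [0, 0, 0],
    [0, 0, 0],
    [0, 0, 0],
    [0, 0, 0],
    [0, 0, 0],
    [0, 0, 0],
    [0, 0, 0],
    [0, 0, 0],
    [0, 0, 0],
    [0, 0, 0],
    [0, 0, 0],
    [0, 0, 0],
    [0, 0, 0],
    [0, 0, 0],
    [0, 0, 0]
  ],
  "grip": [-1, -1, -1, -1, -1, -1, -1, -0.1, -0.1, -0.1, -0.1, -0.1, -0.1, -0.1, -0.1, -0.1, -0.1, -0.1, -0.1]
}}

```text
clock: 33.15
tool_pos: [0.5871, 0.2315, 0.2823]
eef_rot: [0.784, 0.62, 0.002, -0.002]
contact_force: [0.2, -0.1, 0.4]
opening: 0.45
finger_force: 0.0
```

Call:
{"op": "play_rows", "data": {
  "translation": [
    [-0.04, 0, 0],
    [-0.04, 0, 0],
    [-0.04, 0, 0],
    [-0.04, 0, 0],
    [-0.04, 0, 0],
    [-0.04, 0, 0],
    [-0.04, 0, 0],
    [-0.04, 0, 0],
    [-0.04, 0, 0],
    [-0.04, 0, 0],
    [0, 0, 0],
    [0, 0, 0]
  ],
  "delta_rot": [
    [0, 0, 0],
    [0, 0, 0],
    [0, 0, 0],
    [0, 0, 0],
    [0, 0, 0],
    [0, 0, 0],
    [0, 0, 0],
    [0, 0, 0],
    [0, 0, 0],
    [0, 0, 0],
    [0, 0, 0],
    [0, 0, 0]
  ],
  "grip": [0, 0, 0, 0, 0, 0, 0, 0, 0, 0, 0, 0]
}}

```text
clock: 34.65
tool_pos: [0.4935, -0.1584, 0.2775]
eef_rot: [0.784, 0.621, -0.002, -0.003]
contact_force: [0.5, 0.9, 0.5]
opening: 0.499
finger_force: 0.0
```

```bash
python3 - <<'E'
from h import *
t=r.snapshot("top"); s=r.snapshot("side")
print(r.get_state()["tool_pos"])
f=lambda i:cv2.resize(i,(399,550),interpolation=cv2.INTER_CUBIC)
cv2.imwrite("pics/fin.png",np.hstack([cv2.resize(t[125:250,85:230],(440,380),interpolation=cv2.INTER_CUBIC),cv2.resize(s[100:190,180:294],(360,380),interpolation=cv2.INTER_CUBIC)]))
cv2.imwrite("pics/fin_side.png",s)
E
```

```text
[ 0.49388692 -0.15759578  0.27761167]
```

View pics/fin.png

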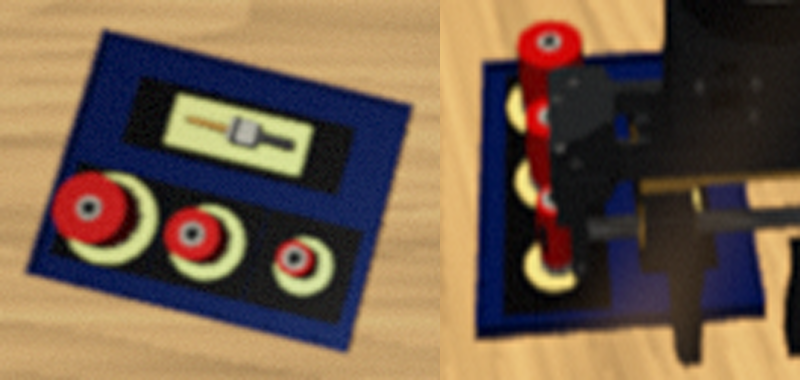

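View pics/fin_side.png

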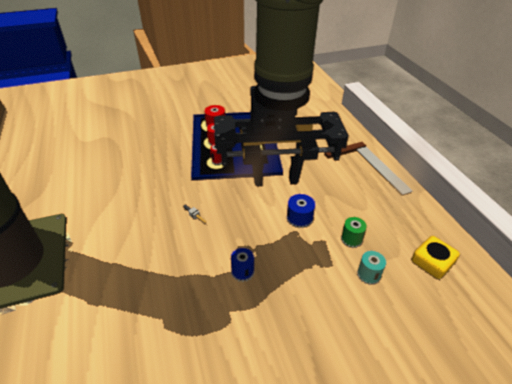

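The arbor lies inside the rectangle. The saw tops look displaced by parallax, so I check the hubs numerically, and also that the blue saws have not moved.

```bash
python3 - <<'E'
from h import *
t=r.snapshot("top"); im=cv2.resize(t,None,fx=4,fy=4,interpolation=cv2.INTER_CUBIC); h=cv2.cvtColor(im,cv2.COLOR_BGR2HSV)
for nm,x,y,z in [("small",.468,.173,.057),("medium",.4875,.2585,.057),("large",.5075,.3445,.057)]:
    c=(proj("top",[[x,y,z]])[0]+.5)*4-.5; m=(h[...,1]<110).astype(np.uint8); m[np.hypot(*(np.indices(m.shape)[::-1]-c[:,None,None]))>20]=0
    p=(np.argwhere(m)[:,::-1].mean(0)+.5)/4-.5; print(nm,m.sum(),"off mm",((back("top",p,z)[0]-[x,y,z])*1e3).round(1))
a=cv2.imread("pics/side0.png"); b=cv2.imread("pics/fin_side.png")
for n,uv in(("bl_l",(301,210)),("bl_m",(242,264))):
    q=[]
    for i in(a,b):
        H=cv2.cvtColor(i,cv2.COLOR_BGR2HSV); m=np.zeros(H.shape[:2],np.uint8); m[uv[1]-24:uv[1]+24,uv[0]-24:uv[0]+24]=1
        m&=((abs(H[...,0].astype(int)-118)<10)&(H[...,1]>130)).astype(np.uint8); q.append(cv2.boundingRect(m))
    print(n,q)
E
```

```text
small 785 off mm [0.9 1.1 0. ]
medium 781 off mm [0.3 1.8 0. ]
large 760 off mm [0.8 2.9 0. ]
bl_l [(288, 194, 27, 32), (288, 194, 27, 32)]
bl_m [(231, 248, 23, 31), (232, 248, 22, 31)]
```

All saws are within 3 mm of their circle centres (10 mm margin), and the blue ones have not moved.

```bash
python3 -c "
from plant import r
print(r.finish_job())"
```

```text
the job is handed in; nothing more can be done
None
```

The job is handed in at about 35 s of robot time: the three red saws stand within about 3 mm of their circle centres, the arbor lies inside the rectangle, and the blue saws stayed where they were.

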